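# Offer the massage-ball dish from the sofa-arm tray

## Task

The massage-ball dish stands on the sofa-arm tray with its lip pointing sideways. Swing its folded carry handle up until it snaps fully upright, lift the dish straight up by the handle's wooden grip a hand's breadth clear of the tray, and only then give it a quarter turn in the air so that the lip points squarely out over the tray's open front edge, with the ball staying in the middle of the dish all along. Finish while still holding the dish by its handle, level and still, above the middle of the tray; leave the remote, flashlight and the other things alone.

Things in the scene. Friction and masses are not known exactly. Their poses are not given: they have to be found in the camera images.
- tray: Fixed medium-brown wooden sofa-arm tray, 300 mm (its x) by 320 mm (its y), board 12 mm thick, with a low rim (to 22 mm above its underside, 8 mm thick) along the back (+x) and both sides (+y and -y) and none at the front (-x), the edge nearest the robot. Origin: centre of its underside. z up.
- tray_front (a point): Midpoint of the tray's open front edge, on its upper face (at -150, 0, 12 mm in the tray's frame).
- dish: Loose white stoneware dish on the tray, 144 mm across, 30 mm high, foot 96 mm across, 0.3 to 0.5 kg; floor a shallow 9 degree cone. Origin: centre of its underside. Its x points to the lip, a flat trough 34 mm wide reaching 99 mm from the middle. Handle hinge axis: the dish's y axis, 40 mm above its underside. At the start the lip points to tray -y within 15 degrees.
- dish_middle (a point): Lowest point of the dish's floor, in its middle, 10 mm above its underside; same axes as the dish.
- dish_lip (a point): Outer end of the dish's lip, 99 mm from the dish's middle along the dish's x, 30 mm above its underside.
- handle (a joint): Carry handle's angle, rad: 0 folded level, out beyond the rim on the side away from the lip, where it starts; pi/2 upright over the dish, at its stop. Let go below about 1.1 rad it drops back; beyond about 1.3 rad a spring snaps it up to the stop (with about 0.025 N m), where it stays when let go. Lifting it takes under 1 N at the grip.
- handle_grip (a point): Centre of the handle's pale wooden grip, a round bar 16 mm thick, 76 mm long, along the dish's y axis, 118 mm from the hinge axis (at dish x = -118 cos(angle), z = 40 + 118 sin(angle) mm). Two 6 mm steel legs run from its ends to the hinge, 170 mm apart there. Folded, 38 mm are free between grip and rim.
- ball_center (a point): Centre of the loose dark hardwood massage ball, 36 mm across, 40 g, resting in the middle of the dish, its centre 28 mm above the dish's underside.
- remote: Bystander: white plastic remote, 44 x 145 x 16 mm, lying at the front right of the tray. Origin: centre of its underside, long axis y.
- flashlight: Bystander: small aluminium flashlight, 92 mm long and 30 mm thick, lying at the back right of the tray. Origin: under its middle, long axis x.
- phone_stand: Bystander: green phone stand, 80 x 70 mm, 95 mm high, left of the tray. Origin: centre of its underside.
- mug: Bystander: mug, 80 mm across and 92 mm high, right of the tray. Origin: centre of its underside.
- glasses_case: Bystander: black glasses case, 160 x 62 x 40 mm, left of the tray towards the robot. Origin: centre of its underside.
Mind the look-alikes: they are no part of the job. Leave any turquoise or yellow look-alike of the dish alone.

How it is judged:
By the outcome, as a careful person would: the job done as asked, in the order asked, and still so for the second after the job is handed in, while the arm keeps its last pose, push and grip.
It also fails if it takes over 54 s, if anything falls off the work surface, if the arm or the gripper's body presses on something with over 40 N, if the wrist force passes 120 N, or if a joint passes its speed limit or range.

## Robot

A 6-joint arm with a two-finger parallel gripper is mounted at the origin on the work surface. World frame = base frame: x ahead of the robot, y to its left, z up, the work surface at z = 0. Lengths are in m, angles in degrees, forces in N, time in s.
With the tool pointing down it reaches from about 0.4 to 0.825 m from the base axis. Payload 7 kg.
Tool frame: the origin (TCP) lies on the centre line of the jaws, within the pads' length; the fingertips stand 19 mm ahead of it and the grasp point (between the pads) is the TCP; z points along the fingers, y is the line along which they close (so a half turn about z gives the same grasp; the last joint's range is limited). The gripper opens to 88 mm and grips with 3 to 60 N. Pads are 19 mm wide; open, the fingers measure 130 mm over their backs; the gripper's body (78 mm by 193 mm) begins 47 mm behind the grasp point.
Start: joints at [-59.639, 20.546, 0.682, 0, -70.136, -16.507], TCP at [0.162, -0.655, 0.246] pointing down, gripper open.
Joint ranges: [-176.03, 176.03], [-82.01, 121.73], [-58.28, 71.71], [-173.87, 95.51], [-174.79, -0.11], [-173.66, 173.66]. Speed limits (degrees/s): [136.94, 136.94, 172.46, 180, 180, 180].

## Interface

Orientations are given as [roll, pitch, yaw] about the fixed x, y, z axes, in that order (R = Rz(yaw) Ry(pitch) Rx(roll)).
In Python, from plant import get_state, capture, close_job gives the robot as it stands.
- The arm moves only by the tool apply_moves, never from a script. Its argument "targets" is a list of rows, each a list of 7 numbers: the opening, from 0 (shut) to 1 (fully open), then the shift along the tool's x, y, z normalised to -1 to 1, where 1 is 1000 mm, then the turn, a rotation vector about the tool's x, y, z normalised to -1 to 1, where 1 is 90 degrees. In form: [[claw, tx, ty, tz, ax, ay, az], ...]. A call has 1 to 20 rows; each row shifts and turns the commanded pose from where the row before left it, along the tool's axes as they then stand; what a row does not reach is not made up. A row lasts 1/12 s, in which the tool goes at most 41.7 mm and 7.16 degrees, less where a joint would pass 70% of its speed; a pose out of reach is approached as far as the arm can. A call with a number of a shift or a turn outside -1 to 1 is refused whole. A call with a gripper value outside its range is refused whole. The fingers move at their own pace and stop on an object; "newtons" is the grip in N (left out, the last holds). Time passes only in rows, so rows that do not move let the fingers close. It gives the time, the measured TCP pose, the force, the opening and the grip force at its end, in the units of the state.
- get_state(): the state, without advancing time (a new reading comes with each control period).
- capture(name): name is "side" or "top" or "wrist"; returns a dict with "frame" (420x560x3 uint8, red, green, blue), "range_z" (420x560 float32, m along the optical axis (not along the pixel's ray), 0 where there is no reading), "camera_matrix" (3x3 intrinsics, pixels), "k1" (the pictures are not rectified: a ray, as slopes to the right and down, at radius r is drawn at 1 + k1 r^2 times it, then the intrinsics apply), "T" (4x4, takes a point from camera to world coordinates). Camera axes: x right, y down, z forward; pixel columns grow to the right and rows downward; lengths in m; the calibration is good to about 2 mm. A picture is of the moment at which its call begins.
- close_job(): hands the job in; it is judged then, once.
The state is a dict: "time_s": time; "joints": joint angles; "qd": joint speeds; "joint_torque": joint torques, N m; "tcp_pos": TCP position; "eef_rot": TCP orientation; "contact_force": force on the tool from outside, world axes, zero at the start; "moment": the same for the moment, N m; "gripper_width": finger opening in m; "gripper_force": force on a finger pad.
Only numpy, scipy, OpenCV 4.12 (cv2) and the standard library are available. Lean on these libraries where they do the work, as an engineer would, in place of code of your own. Each camera call takes 0.05 s, during which the arm holds its last target. There are 200 camera calls.

## Working session

There is one attempt and no reset: what is moved stays moved. The work goes in short steps, Python scripts to look and compute and a tool call to move; the robot and the scene stay as the last step left them, time stands still between calls to the robot, and variables do not carry over. Pictures are saved under pics/ and viewed, at most 11 in all, crops included, and the job is handed in when it is done.

Besides the shell and the picture viewer there is one more tool, called after "Emit:" as name([rows], argument=value, ...), one row to a line, values as JSON. apply_moves: Moves the arm, as the interface text tells. Scaled input: -1 to 1 covers 1000 mm each way for a shift and 90 degrees each way for a turn. Its arguments: {"type":"object","properties":{"targets":{"type":"array","items":{"type":"array","items":{"type":"number"}}},"newtons":{"type":"number"}},"required":["targets"]}

```bash
mkdir -p pics; ls; cat > h.py <<'E'
import numpy as np, cv2
from plant import get_state, capture
def save(c,n): cv2.imwrite('pics/'+n,cv2.cvtColor(c['frame'],cv2.COLOR_RGB2BGR))
def rays(c,px):
    K=c['camera_matrix'];k=c['k1']
    d=cv2.undistortPoints(np.array(px,float).reshape(-1,1,2),K,np.array([k,0,0,0,0.])).reshape(-1,2)
    return np.c_[d,np.ones(len(d))]@c['T'][:3,:3].T, c['T'][:3,3]
def onplane(c,px,z):
    r,o=rays(c,px); return o+r*((z-o[2])/r[:,2])[:,None]
def depth(c,px):
    px=np.array(px,float).reshape(-1,2);r,o=rays(c,px)
    return o+r*c['range_z'][px[:,1].astype(int),px[:,0].astype(int)][:,None]
def cloud(c):
    h,w=c['range_z'].shape;v,u=np.mgrid[:h,:w]
    return depth(c,np.c_[u.ravel(),v.ravel()]).reshape(h,w,3)
E
python3 - <<'E'
from h import *
import numpy as np
s=get_state();print(s)
for n in('top','side'):
    c=capture(n);save(c,n+'0.png');np.savez(n+'0.npz',**c);print(n,c['T'].round(3).tolist(),c['camera_matrix'].tolist(),c['k1'])
E
```

```text
pics
{'time_s': 0.0, 'joints': array([-5.96408761e+01,  2.05909831e+01,  6.34310250e-01, -2.17227307e-02,
       -7.01372930e+01, -1.65054686e+01]), 'qd': array([ 0.07471793, -0.01867668, -0.01279733, -0.05889999, -0.05673493,
       -0.00203611]), 'joint_torque': array([ 5.82205957e-04, -5.82716095e+01,  2.93052542e+01,  6.99717119e+00,
        6.86562998e-03, -1.21841044e-04]), 'tcp_pos': array([ 0.16147879, -0.65491868,  0.24462681]), 'eef_rot': array([ 1.79904104e+02, -7.11978282e-03, -1.66153736e+02]), 'contact_force': array([ 0.18835752, -0.08495188,  0.02233049]), 'moment': array([-0.02787242,  0.01811186,  0.01979103]), 'gripper_force': 0.0, 'gripper_width': 0.08742316961224166}
top [[-0.026, -0.995, 0.094, 0.406], [-0.999, 0.023, -0.031, 0.02], [0.029, -0.095, -0.995, 1.23], [0.0, 0.0, 0.0, 1.0]] [[441.39515712153326, 0.0, 278.3379194347309], [0.0, 441.39515712153326, 206.8493393797214], [0.0, 0.0, 1.0]] -0.042469186689355946
side [[-0.78, -0.329, 0.532, -0.087], [-0.626, 0.38, -0.681, 0.782], [0.022, -0.864, -0.502, 0.652], [0.0, 0.0, 0.0, 1.0]] [[409.4302320958286, 0.0, 278.50717229632767], [0.0, 409.4302320958286, 213.43566016353313], [0.0, 0.0, 1.0]] -0.06172237412324017
```

View pics/top0.png

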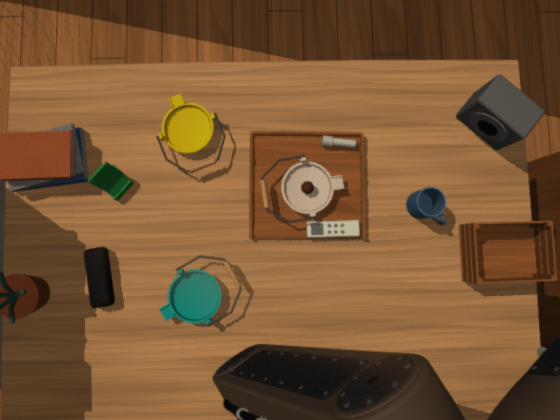

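View pics/side0.png

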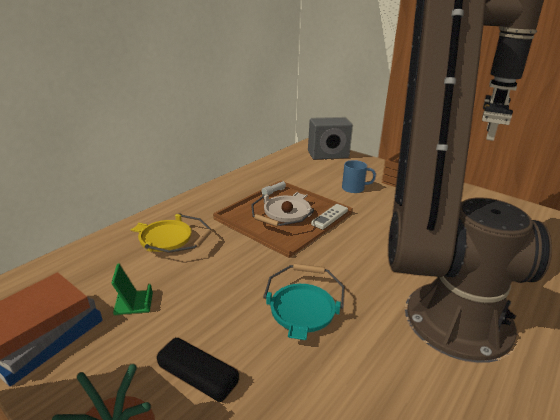

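The top view shows three dish candidates: yellow at (188,128), turquoise at (195,296), and the white one on the tray at (307,188). The white dish fits the description: its lip is at about (340,184), its grip at (265,194) and its ball at (307,188). The remote is at (333,229) and the flashlight at (340,142). I'll take a close crop and measure.

```bash
python3 - <<'E'
from h import *
c=dict(np.load('top0.npz'));c['k1']=float(c['k1'])
f=c['frame'];P=cloud(c)
x0,y0,x1,y1=240,120,375,250
cv2.imwrite('pics/crop0.png',cv2.cvtColor(cv2.resize(f[y0:y1,x0:x1],None,fx=4.4,fy=4.4,interpolation=cv2.INTER_CUBIC),cv2.COLOR_RGB2BGR))
hsv=cv2.cvtColor(f,cv2.COLOR_RGB2HSV)
box=np.zeros(f.shape[:2],bool);box[y0:y1,x0:x1]=1
# white dish
w=box&(hsv[...,1]<70)&(hsv[...,2]>110)
n,l,st,ce=cv2.connectedComponentsWithStats(w.astype(np.uint8))
for i in range(1,n):
    if st[i,4]>30: print('white',st[i],ce[i].round(1),depth(c,ce[i]).round(3))
for p in [(262,138),(352,138),(256,232),(300,150),(280,230),(307,188),(264,194),(265,190),(338,184)]:
    print(p,f[p[1],p[0]],hsv[p[1],p[0]],P[p[1],p[0]].round(4))
print('around grip');print(hsv[178:212:3,258:274].tolist()[5])
E
```

```text
white [322 135  34  11 223] [337.3 140.9] [[ 0.699 -0.186  0.036]]
white [286 164  55  53 940] [316.4 184.8] [[ 0.578 -0.125  0.026]]
white [307 221  53  16 657] [335.7 228.6] [[ 0.456 -0.173  0.029]]
(262, 138) [131  77  38] [ 13 181 131] [0.7174 0.0223 0.0092]
(352, 138) [129  77  41] [ 12 174 129] [ 0.7113 -0.232   0.0151]
(256, 232) [127  75  39] [ 12 177 127] [0.4529 0.0449 0.0074]
(300, 150) [134  79  39] [ 13 181 134] [ 0.681  -0.0841  0.0083]
(280, 230) [126  73  38] [ 12 178 126] [ 0.4566 -0.0215  0.0125]
(307, 188) [71 38 20] [ 11 183  71] [ 0.5657 -0.0955  0.0574]
(264, 194) [173 124  76] [ 15 143 173] [0.5519 0.0203 0.0581]
(265, 190) [145 103  63] [ 15 144 145] [0.5627 0.0174 0.0576]
(338, 184) [188 162 136] [ 15  71 188] [ 0.5773 -0.1828  0.0392]
around grip
[[12, 179, 124], [12, 177, 124], [12, 175, 124], [13, 165, 128], [15, 147, 158], [15, 142, 174], [15, 144, 172], [15, 144, 156], [15, 147, 127], [14, 165, 99], [12, 177, 121], [12, 182, 115], [13, 188, 80], [12, 180, 75], [12, 177, 75], [12, 180, 75]]
```

View pics/crop0.png

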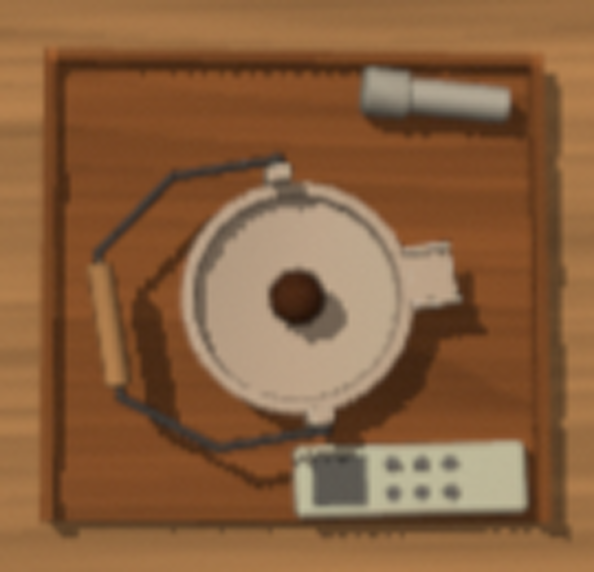

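The crop confirms the white dish at crop (298,297). The ball is in its middle, the lip at (455,272) points right, the wooden grip is at (108,325) and the handle is folded left. The tray corners are at about (45,50), (543,55), (47,522) and (551,523).

```bash
python3 - <<'E'
from h import *
c=dict(np.load('top0.npz'));c['k1']=float(c['k1'])
f=c['frame'];P=cloud(c);hsv=cv2.cvtColor(f,cv2.COLOR_RGB2HSV).astype(int)
# tray outer: table is brighter/less saturated
t=((hsv[...,1]>155)).astype(np.uint8)
cp=lambda a:(np.array(a,float)/4.4+[240,120]-0.4)
cor=[cp(p) for p in [(44,50),(543,55),(47,522),(551,523)]]
C=onplane(c,cor,.022);print('corners',C.round(4).tolist(),'mean',C.mean(0).round(4))
print('edge yaw',[np.degrees(np.arctan2(*(a-b)[[1,0]])).round(2) for a,b in((C[0],C[2]),(C[1],C[3]))],[np.degrees(np.arctan2(*(a-b)[[0,1]]*np.array([-1,1]))).round(2) for a,b in((C[0],C[1]),(C[2],C[3]))])
box=np.zeros(f.shape[:2],bool);box[170:215,255:275]=1
g=box&(hsv[...,1]<158)&(hsv[...,1]>120)&(hsv[...,2]>95)
v,u=np.nonzero(g);G=onplane(c,np.c_[u,v],.056);print('grip n',len(G),G.mean(0).round(4))
w,V=np.linalg.eigh(np.cov(G[:,:2].T));print('len',np.sqrt(12*w),'dir',np.degrees(np.arctan2(V[1,1],V[0,1])),np.median(P[g][:,2]))
box[:]=0;box[178:200,297:318]=1
b=box&(hsv[...,2]<95)&(P[...,2]>.042);v,u=np.nonzero(b)
B=onplane(c,[[u.mean(),v.mean()]],.042);print('ball',len(v),B.round(4))
cc=[cp(p) for p in[(298,297),(455,272)]]
D=onplane(c,cc,.042);print('dish,lip',D.round(4).tolist(),np.linalg.norm(D[1]-D[0]))
h=onplane(c,[cp((280,160)),cp((328,430))],.052);print('hinge',h.round(4).tolist(),h.mean(0),np.linalg.norm(h[0]-h[1]),np.degrees(np.arctan2(*(h[0]-h[1])[[1,0]])))
# camera side check of grip
c2=dict(np.load('side0.npz'));c2['k1']=float(c2['k1']);f2=c2['frame'];h2=cv2.cvtColor(f2,cv2.COLOR_RGB2HSV).astype(int)
P2=cloud(c2);m=(P2[...,2]>.047)&(P2[...,2]<.068)&(abs(P2[...,0]-G.mean(0)[0])<.05)&(abs(P2[...,1]-G.mean(0)[1])<.03)
print('side grip',m.sum(),np.median(P2[m],0))
E
```

```text
corners [[0.7349, 0.0565, 0.022], [0.7261, -0.2626, 0.022], [0.4357, 0.0605, 0.022], [0.427, -0.2542, 0.022]] mean [ 0.5809 -0.0999  0.022 ]
edge yaw [np.float64(-0.77), np.float64(-1.62)] [np.float64(-1.58), np.float64(-1.59)]
grip n 163 [0.5562 0.0196 0.056 ]
len [0.01583277 0.08705362] dir -173.78644333366836 0.057244154177276796
ball 112 [[ 0.5699 -0.098   0.042 ]]
dish,lip [[0.5702, -0.098, 0.042], [0.5838, -0.1964, 0.042]] 0.09929972370054913
hinge [[0.6545, -0.0887, 0.052], [0.4866, -0.1127, 0.052]] [ 0.57054954 -0.1007075   0.052     ] 0.16955740979171424 8.153513283491618
side grip 146 [0.55041432 0.02356954 0.05570467]
```

Measurements agree with the stated sizes:
- **Tray:** centre about (0.581, -0.100), yaw about -1.5°.
- **Dish:** centre about (0.5705, -0.099), lip heading about -82.5°.
- **Grip:** (0.556, 0.020), z 0.052.

I'll travel above the grip first, then turn to yaw 7.5°. That leaves the last joint room for the later -99° turn.

Emit:
apply_moves([
  [1,-0.0272,0.028,0.001,0,0,0],
  [1,-0.0272,0.028,0.001,0,0,0],
  [1,-0.0272,0.028,0.001,0,0,0],
  [1,-0.0272,0.028,0.001,0,0,0],
  [1,-0.0272,0.028,0.001,0,0,0],
  [1,-0.0272,0.028,0.001,0,0,0],
  [1,-0.0272,0.028,0.001,0,0,0],
  [1,-0.0272,0.028,0.001,0,0,0],
  [1,-0.0272,0.028,0.001,0,0,0],
  [1,-0.0272,0.028,0.001,0,0,0],
  [1,-0.0272,0.028,0.001,0,0,0],
  [1,-0.0272,0.028,0.001,0,0,0],
  [1,-0.0272,0.028,0.001,0,0,0],
  [1,-0.0272,0.028,0.001,0,0,0],
  [1,-0.0272,0.028,0.001,0,0,0],
  [1,-0.0272,0.028,0.001,0,0,0],
  [1,-0.0272,0.028,0.001,0,0,0],
  [1,-0.0272,0.028,0.001,0,0,0],
  [1,-0.0272,0.028,0.001,0,0,0],
  [1,-0.0272,0.028,0.001,0,0,0],
])

```text
time_s: 1.77
tcp_pos: [0.5561, 0.0206, 0.2254]
eef_rot: [180.0, -0.0, -166.1]
contact_force: [1.1, -1.2, -0.5]
gripper_width: 0.0875
gripper_force: 0.0
```

Emit:
apply_moves([
  [0.4,0,0,0,0,0,-0.078],
  [0.4,0,0,0,0,0,-0.078],
  [0.4,0,0,0,0,0,-0.078],
  [0.4,0,0,0,0,0,-0.078],
  [0.4,0,0,0,0,0,-0.078],
  [0.4,0,0,0,0,0,-0.078],
  [0.4,0,0,0,0,0,-0.078],
  [0.4,0,0,0,0,0,-0.078],
  [0.4,0,0,0,0,0,-0.078],
  [0.4,0,0,0,0,0,-0.078],
  [0.4,0,0,0,0,0,-0.078],
  [0.4,0,0,0,0,0,-0.078],
  [0.4,0,0,0,0,0,-0.078],
  [0.4,0,0,0,0,0,-0.078],
  [0.4,0,0,0,0,0,-0.078],
  [0.4,0,0,0,0,0,-0.078],
  [0.4,0,0,0,0,0,-0.078],
  [0.4,0,0,0,0,0,-0.078],
  [0.4,0,0,0,0,0,-0.078],
  [0.4,0,0,0,0,0,-0.078],
])

```text
time_s: 3.43
tcp_pos: [0.5554, 0.0186, 0.2252]
eef_rot: [180.0, 0.0, -25.4]
contact_force: [0.6, -0.8, 0.1]
gripper_width: 0.035
gripper_force: 0.0
```

Emit:
apply_moves([
  [0.4,0,0,0,0,0,-0.078],
  [0.4,0,0,0,0,0,-0.078],
  [0.4,0,0,0,0,0,-0.078],
  [0.4,0,0,0,0,0,-0.078],
  [0.4,0,0,0,0,0,-0.057],
  [0.4,0,0,0,0,0,0],
  [0.4,0,0,0,0,0,0],
])

```text
time_s: 4.02
tcp_pos: [0.5555, 0.0186, 0.2253]
eef_rot: [180.0, 0.0, 7.3]
contact_force: [0.1, 0.6, -0.1]
gripper_width: 0.0351
gripper_force: 0.0
```

```bash
python3 - <<'E'
from h import *
c=capture('wrist');save(c,'w1.png');np.savez('w1.npz',**c);print(c['T'].round(3).tolist())
f=c['frame'];P=cloud(c);hsv=cv2.cvtColor(f,cv2.COLOR_RGB2HSV).astype(int)
m=(abs(P[...,0]-.556)<.05)&(abs(P[...,1]-.02)<.03)&(P[...,2]>.045)&(P[...,2]<.07)&(hsv[...,1]>80)&(hsv[...,2]>90)
print(m.sum(),P[m].mean(0),P[m].min(0),P[m].max(0))
v,u=np.nonzero(m);G=onplane(c,np.c_[u,v],.056);w,V=np.linalg.eigh(np.cov(G[:,:2].T));print(G.mean(0),np.sqrt(12*w),V[:,1],u.mean(),v.mean())
E
```

```text
[[0.127, -0.949, -0.289, 0.635], [-0.992, -0.121, -0.038, 0.029], [0.001, 0.292, -0.956, 0.365], [0.0, 0.0, 0.0, 1.0]]
1019 [0.55642755 0.02056955 0.0582166 ] [0.5060783  0.00197972 0.04796834] [0.6059898  0.03265959 0.06220547]
[0.55583878 0.02050136 0.056     ] [0.01557669 0.0821892 ] [-0.99166808 -0.1288193 ] 278.4268891069676 201.5927379784102
```

View pics/w1.png

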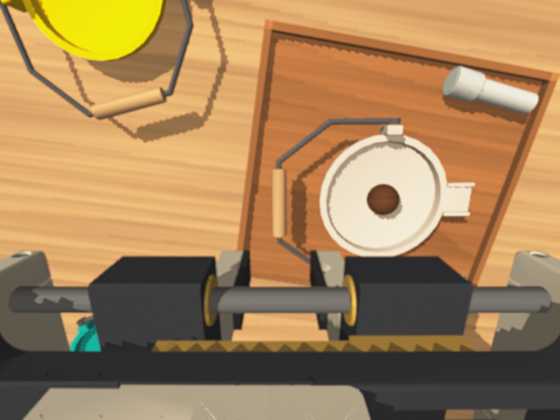

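The grip sits at (278,201) in the wrist view, at (0.556, 0.0205) with heading 7.4°, which agrees with the top view. The fingers are in line, so I'll descend and close lightly.

Emit:
apply_moves([
  [0.4,0,-0.0018,0.03,0,0,0],
  [0.4,0,0,0.03,0,0,0],
  [0.4,0,0,0.03,0,0,0],
  [0.4,0,0,0.03,0,0,0],
  [0.4,0,0,0.02,0,0,0],
  [0.4,0,0,0.015,0,0,0],
  [0.4,0,0,0.01,0,0,0],
  [0.4,0,0,0.005,0,0,0],
  [0.4,0,0,0,0,0,0],
  [0.4,0,0,0,0,0,0],
])

```text
time_s: 4.9
tcp_pos: [0.5559, 0.0205, 0.0561]
eef_rot: [180.0, -0.0, 7.4]
contact_force: [-0.2, 0.6, 0.3]
gripper_width: 0.035
gripper_force: 0.0
```

Emit:
apply_moves([
  [0.15,0,0,0,0,0,0],
  [0.15,0,0,0,0,0,0],
  [0.15,0,0,0,0,0,0],
  [0.15,0,0,0,0,0,0],
  [0.15,0,0,0,0,0,0],
  [0.15,0,0,0,0,0,0],
], newtons=4)

```text
time_s: 5.4
tcp_pos: [0.5557, 0.0204, 0.0559]
eef_rot: [180.0, -0.0, 7.5]
contact_force: [0.8, -1.3, 0.9]
gripper_width: 0.016
gripper_force: 4.0
```

The opening is 16 mm, the bar's thickness. I'll swing along the 118 mm arc to 80°.

Emit:
apply_moves([
  [0.15,0,0.0003,-0.0082,0,0,0],
  [0.15,0,0.0009,-0.0082,0,0,0],
  [0.15,0,0.0014,-0.0081,0,0,0],
  [0.15,0,0.002,-0.008,0,0,0],
  [0.15,0,0.0026,-0.0078,0,0,0],
  [0.15,0,0.0031,-0.0076,0,0,0],
  [0.15,0,0.0036,-0.0074,0,0,0],
  [0.15,0,0.0041,-0.0071,0,0,0],
  [0.15,0,0.0046,-0.0068,0,0,0],
  [0.15,0,0.0051,-0.0065,0,0,0],
])

```text
time_s: 6.23
tcp_pos: [0.5594, -0.0073, 0.1322]
eef_rot: [-180.0, -0.0, 7.5]
contact_force: [0.4, 4.2, 1.6]
gripper_width: 0.016
gripper_force: 4.0
```

```bash
python3 - <<'E'
from h import *
c=capture('side');save(c,'s1.png');cv2.imwrite('pics/s1c.png',cv2.cvtColor(cv2.resize(c['frame'][130:270,190:390],None,fx=4,fy=4),cv2.COLOR_RGB2BGR))
E
```

```text
(no output)
```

View pics/s1c.png

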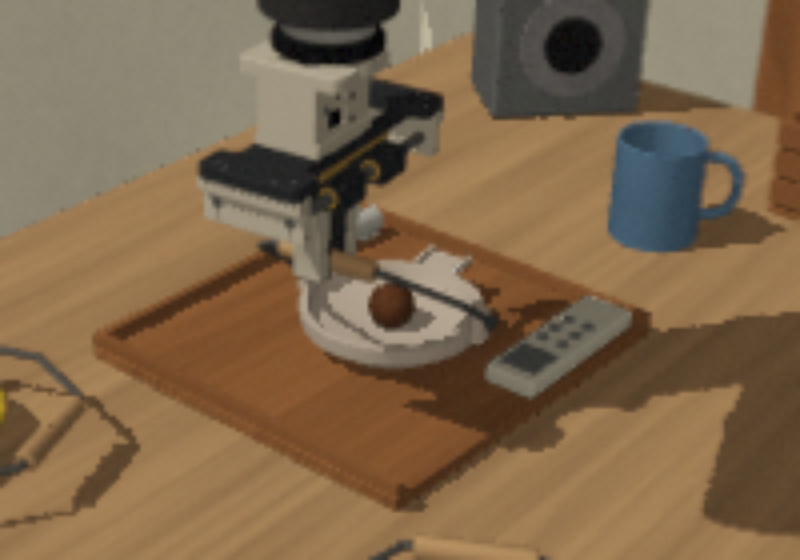

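The handle is rising as planned, with the ball in the middle of the dish at crop (391,303). I'll continue to 80°.

Emit:
apply_moves([
  [0.15,0,0.0055,-0.0061,0,0,0],
  [0.15,0,0.0059,-0.0057,0,0,0],
  [0.15,0,0.0063,-0.0053,0,0,0],
  [0.15,0,0.0067,-0.0048,0,0,0],
  [0.15,0,0.007,-0.0044,0,0,0],
  [0.15,0,0.0073,-0.0039,0,0,0],
  [0.15,0,0.0075,-0.0034,0,0,0],
  [0.15,0,0.0077,-0.0028,0,0,0],
  [0.15,0,0.0079,-0.0023,0,0,0],
  [0.15,0,0.0081,-0.0017,0,0,0],
  [0.15,0,0,0,0,0,0],
  [0.15,0,0,0,0,0,0],
])

```text
time_s: 7.28
tcp_pos: [0.5688, -0.0776, 0.1725]
eef_rot: [180.0, -0.1, 7.4]
contact_force: [1.5, 1.9, 6.3]
gripper_width: 0.0162
gripper_force: 4.0
```

```bash
python3 - <<'E'
from h import *
c=capture('top');np.savez('top1.npz',**c)
f=c['frame'];P=cloud(c);hsv=cv2.cvtColor(f,cv2.COLOR_RGB2HSV).astype(int)
cv2.imwrite('pics/t1c.png',cv2.cvtColor(cv2.resize(f[120:250,240:375],None,fx=4.4,fy=4.4,interpolation=cv2.INTER_CUBIC),cv2.COLOR_RGB2BGR))
c=capture('side');cv2.imwrite('pics/s2c.png',cv2.cvtColor(cv2.resize(c['frame'][130:270,190:390],None,fx=4,fy=4),cv2.COLOR_RGB2BGR))
s=get_state();print(s['contact_force'],s['tcp_pos'])
E
```

```text
[0.18833421 1.67781599 5.54405165] [ 0.56875035 -0.07725732  0.17243193]
```

View pics/s2c.png

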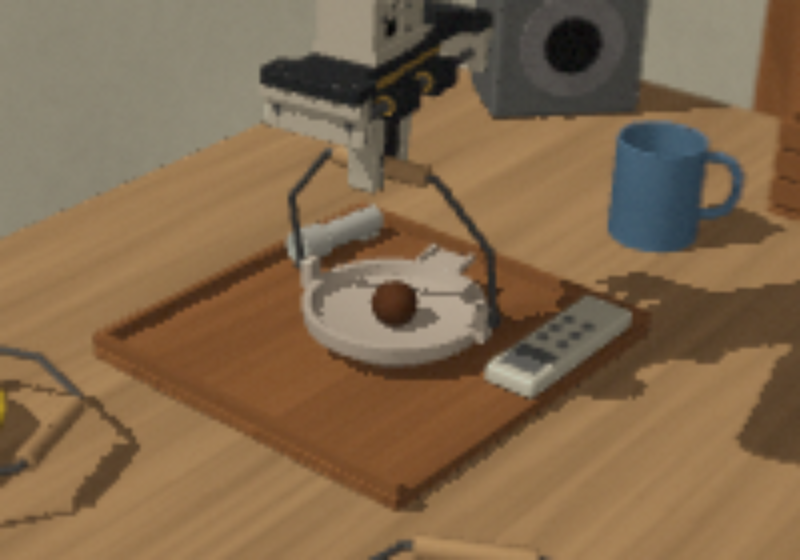

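The handle is at about 80°, past the snap point, with the dish flat and the ball still in the middle at crop (395,303). I'll open the fingers so it snaps to its stop.

Emit:
apply_moves([
  [0.8,0,0,0,0,0,0],
  [0.8,0,0,0,0,0,0],
  [0.8,0,0,0,0,0,0],
  [0.8,0,0,0,0,0,0],
  [0.8,0,0,0,0,0,0],
  [0.8,0,0,0,0,0,0],
  [0.8,0,0,0,0,0,0],
  [0.8,0,0,0,0,0,0],
  [0.8,0,0,0,0,0,0],
  [0.8,0,0,0,0,0,0],
])

```text
time_s: 8.22
tcp_pos: [0.5681, -0.0764, 0.1717]
eef_rot: [-180.0, 0.0, 7.5]
contact_force: [-0.2, 0.1, -0.2]
gripper_width: 0.0693
gripper_force: 0.1
```

```bash
cat > loc.py <<'E'
from h import *
from itertools import product
def side(tag,zlo=.14,zhi=.2):
    c=capture('side');f=c['frame'];P=cloud(c);hsv=cv2.cvtColor(f,cv2.COLOR_RGB2HSV).astype(int)
    cv2.imwrite('pics/%s.png'%tag,cv2.cvtColor(cv2.resize(f[110:270,190:390],None,fx=3.7,fy=3.7),cv2.COLOR_RGB2BGR))
    m=(abs(P[...,0]-.575)<.06)&(abs(P[...,1]+.095)<.06)&(P[...,2]>zlo)&(P[...,2]<zhi)&(hsv[...,0]>8)&(hsv[...,0]<22)&(hsv[...,1]>90)
    return c,P,m
E
python3 - <<'E'
from loc import *
c,P,m=side('s3')
v,u=np.nonzero(m);print(m.sum());Q=P[m]
print(np.median(Q,0),Q.min(0),Q.max(0),u.mean(),v.mean())
R=onplane(c,np.c_[u,v],.171);print('plane .171',R.mean(0))
# dish in top view
t=capture('top');PT=cloud(t);h=cv2.cvtColor(t['frame'],cv2.COLOR_RGB2HSV).astype(int)
s=get_state();print(s['contact_force'],s['gripper_width'],s['tcp_pos'])
b=(h[...,0]<16)&(h[...,2]<95)&(PT[...,2]>.042)&(PT[...,2]<.065)&(abs(PT[...,0]-.57)<.04)&(abs(PT[...,1]+.1)<.04)
print('ball top',b.sum());bs=(P[...,2]>.035)&(P[...,2]<.065)&(abs(P[...,0]-.57)<.03)&(abs(P[...,1]+.1)<.03)
h2=cv2.cvtColor(c['frame'],cv2.COLOR_RGB2HSV).astype(int);bs&=(h2[...,2]<110)&(h2[...,1]>120);v,u=np.nonzero(bs);print(bs.sum(),onplane(c,[[u.mean(),v.mean()]],.040))
E
```

```text
119
[ 0.55932563 -0.09978797  0.17268417] [ 0.51508541 -0.13492952  0.15289445] [ 0.59057891 -0.09262592  0.19527212] 292.20168067226894 167.73949579831933
plane .171 [ 0.55796785 -0.10217717  0.171     ]
[-1.00555266 -0.12729451 -0.17606405] 0.07006220835024257 [ 0.56812776 -0.07635778  0.17165584]
ball top 22
86 [[ 0.5714463  -0.10737078  0.04      ]]
```

View pics/s3.png

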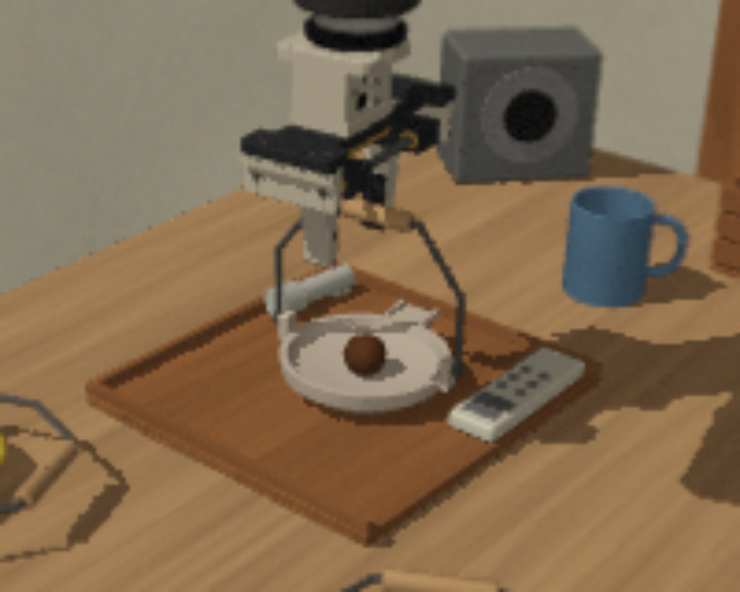

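The handle has snapped nearly upright, with the bar at crop (375,213), but it may be leaning on the far finger. I'll shift the tool about 27 mm forward so it can go fully free, then re-measure.

Emit:
apply_moves([
  [0.8,0,0.009,0,0,0,0],
  [0.8,0,0.009,0,0,0,0],
  [0.8,0,0.009,0,0,0,0],
  [0.8,0,0,0,0,0,0],
  [0.8,0,0,0,0,0,0],
  [0.8,0,0,0,0,0,0],
  [0.8,0,0,0,0,0,0],
  [0.8,0,0,0,0,0,0],
])

```text
time_s: 8.98
tcp_pos: [0.5716, -0.103, 0.1717]
eef_rot: [-180.0, -0.0, 7.5]
contact_force: [0.3, 0.4, -0.6]
gripper_width: 0.0699
gripper_force: 0.0
```

```bash
python3 - <<'E'
from loc import *
def ball(c,P):
    h2=cv2.cvtColor(c['frame'],cv2.COLOR_RGB2HSV).astype(int)
    bs=(P[...,2]>.035)&(P[...,2]<.065)&(abs(P[...,0]-.57)<.03)&(abs(P[...,1]+.1)<.03)&(h2[...,2]<110)&(h2[...,1]>120)
    v,u=np.nonzero(bs);return bs.sum(),onplane(c,[[u.mean(),v.mean()]],.040).round(4)
c0=dict(np.load('side0.npz'));c0['k1']=float(c0['k1']);P0=cloud(c0);print('ball0',ball(c0,P0))
m=(P0[...,2]>.045)&(P0[...,2]<.068)&(abs(P0[...,0]-.556)<.05)&(abs(P0[...,1]-.02)<.03);v,u=np.nonzero(m);print('grip0 side, plane .052',onplane(c0,np.c_[u,v],.052).mean(0),'want .556 .0205')
c,P,m=side('s4');print('ball',ball(c,P))
Q=P[m];print(m.sum(),np.median(Q,0),Q.min(0),Q.max(0))
v,u=np.nonzero(m);L=np.c_[u,v];Rr=onplane(c,L,.170)
s=get_state();print(s['contact_force'],s['tcp_pos'])
for x in np.arange(.53,.61,.01):
    k=abs(Rr[:,0]-x)<.005
    if k.sum()>3:print(x.round(2),k.sum(),Rr[k].mean(0).round(4),np.median(Q[k],0).round(4))
E
```

```text
ball0 (np.int64(85), array([[ 0.5708, -0.1001,  0.04  ]]))
grip0 side, plane .052 [0.55367786 0.01976259 0.052     ] want .556 .0205
ball (np.int64(87), array([[ 0.5712, -0.1072,  0.04  ]]))
102 [ 0.55533785 -0.10183361  0.17244914] [ 0.51784122 -0.15495705  0.14008768] [ 0.63261154 -0.05715626  0.18928745]
[-0.40883024  0.01067624  0.7302913 ] [ 0.57164141 -0.1029662   0.17170092]
0.53 7 [ 0.5314 -0.1003  0.17  ] [ 0.534  -0.1041  0.1668]
0.54 16 [ 0.5395 -0.0997  0.17  ] [ 0.5368 -0.1022  0.1725]
0.55 19 [ 0.5496 -0.1079  0.17  ] [ 0.5455 -0.1019  0.1735]
0.56 19 [ 0.5603 -0.1059  0.17  ] [ 0.5557 -0.0999  0.1726]
0.57 15 [ 0.5702 -0.107   0.17  ] [ 0.5645 -0.1     0.1733]
0.58 14 [ 0.5798 -0.1129  0.17  ] [ 0.5744 -0.101   0.1742]
0.59 6 [ 0.5899 -0.1259  0.17  ] [ 0.5818 -0.1195  0.1767]
```

View pics/s4.png

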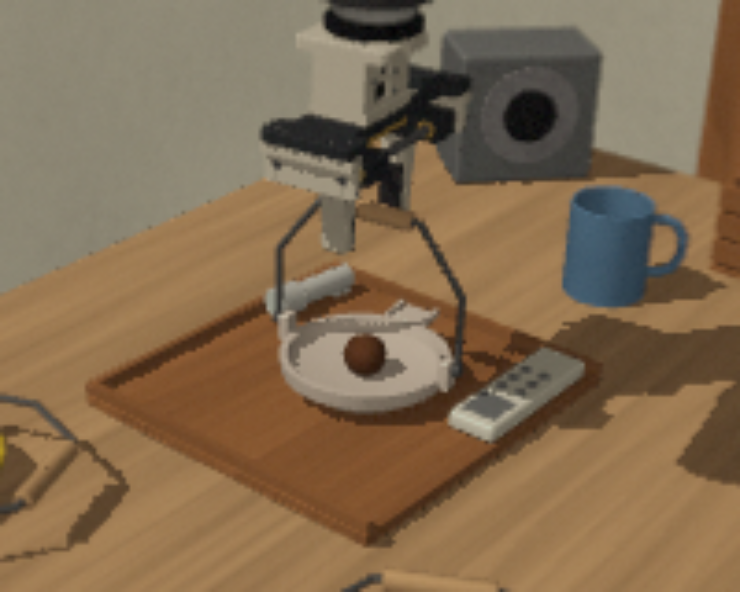

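The dish slid about 7 mm during the swing. The ball is now at (0.571, -0.105) and the upright bar is at y about -0.1055, both in the middle, so the handle is at its stop. I'll centre the tool and close, lightly first and then firmly.

Emit:
apply_moves([
  [0.8,0,0.0025,0,0,0,0],
  [0.5,0,0,0.001,0,0,0],
  [0.15,0,0,0,0,0,0],
  [0.15,0,0,0,0,0,0],
  [0.15,0,0,0,0,0,0],
  [0.15,0,0,0,0,0,0],
  [0.15,0,0,0,0,0,0],
  [0.15,0,0,0,0,0,0],
  [0.15,0,0,0,0,0,0],
  [0.15,0,0,0,0,0,0],
  [0.15,0,0,0,0,0,0],
  [0.15,0,0,0,0,0,0],
], newtons=4)

```text
time_s: 10.03
tcp_pos: [0.572, -0.1055, 0.1707]
eef_rot: [-180.0, -0.0, 7.5]
contact_force: [-0.2, 0.6, -0.2]
gripper_width: 0.0157
gripper_force: 4.0
```

Emit:
apply_moves([
  [0.05,0,0,0,0,0,0],
  [0.05,0,0,0,0,0,0],
  [0.05,0,0,0,0,0,0],
  [0.05,0,0,0,0,0,0],
], newtons=30)

```text
time_s: 10.37
tcp_pos: [0.572, -0.1056, 0.1707]
eef_rot: [-180.0, -0.0, 7.5]
contact_force: [0.6, 1.2, 1.6]
gripper_width: 0.0152
gripper_force: 30.0
```

```bash
python3 - <<'E'
from loc import *
c,P,m=side('s5')
h2=cv2.cvtColor(c['frame'],cv2.COLOR_RGB2HSV).astype(int)
bs=(P[...,2]>.035)&(P[...,2]<.065)&(abs(P[...,0]-.57)<.03)&(abs(P[...,1]+.1)<.03)&(h2[...,2]<110)&(h2[...,1]>120)
v,u=np.nonzero(bs);print(onplane(c,[[u.mean(),v.mean()]],.040).round(4));s=get_state();print(s['contact_force'],s['moment'],s['tcp_pos'])
E
```

```text
[[ 0.571  -0.1073  0.04  ]]
[-0.73899559  1.58398902  1.21184112] [0.46221142 0.26302994 0.04974662] [ 0.57196677 -0.10555948  0.17068836]
```

The bar is held and the dish hasn't shifted. Now the lift, straight up 100 mm with a gentle ramp.

Emit:
apply_moves([
  [0.05,0,0,-0.001,0,0,0],
  [0.05,0,0,-0.002,0,0,0],
  [0.05,0,0,-0.003,0,0,0],
  [0.05,0,0,-0.004,0,0,0],
  [0.05,0,0,-0.006,0,0,0],
  [0.05,0,0,-0.007,0,0,0],
  [0.05,0,0,-0.008,0,0,0],
  [0.05,0,0,-0.008,0,0,0],
  [0.05,0,0,-0.008,0,0,0],
  [0.05,0,0,-0.008,0,0,0],
  [0.05,0,0,-0.008,0,0,0],
  [0.05,0,0,-0.008,0,0,0],
  [0.05,0,0,-0.008,0,0,0],
  [0.05,0,0,-0.007,0,0,0],
  [0.05,0,0,-0.006,0,0,0],
  [0.05,0,0,-0.004,0,0,0],
  [0.05,0,0,-0.003,0,0,0],
  [0.05,0,0,-0.001,0,0,0],
  [0.05,0,0,0,0,0,0],
  [0.05,0,0,0,0,0,0],
])

```text
time_s: 12.08
tcp_pos: [0.5718, -0.1056, 0.2703]
eef_rot: [-180.0, 0.0, 7.5]
contact_force: [0.1, 0.4, -5.0]
gripper_width: 0.0154
gripper_force: 30.0
```

```bash
cat > chk.py <<'E'
from loc import *
c,P,m=side('tmp');h=cv2.cvtColor(c['frame'],cv2.COLOR_RGB2HSV).astype(int)
import sys
tag=sys.argv[1];cv2.imwrite('pics/%s.png'%tag,cv2.cvtColor(cv2.resize(c['frame'][60:270,190:400],None,fx=2.8,fy=2.8),cv2.COLOR_RGB2BGR))
near=(abs(P[...,0]-.577)<.11)&(abs(P[...,1]+.1)<.11)
b=near&(P[...,2]>.128)&(P[...,2]<.175)&(h[...,2]<115)&(h[...,1]>110);v,u=np.nonzero(b)
print('ball',b.sum(),onplane(c,[[u.mean(),v.mean()]],.14).round(4))
# dish rim top points (white) plane fit; z ~ .142
w=near&(P[...,2]>.137)&(P[...,2]<.152)&(h[...,1]<85)&(h[...,2]>90)
Q=P[w];A=np.c_[Q[:,:2]-Q[:,:2].mean(0),np.ones(len(Q))];s,*_=np.linalg.lstsq(A,Q[:,2],rcond=None);print('rim',len(Q),'slopes deg',np.degrees(s[:2]).round(2),s[2].round(4))
w=near&(P[...,2]>.108)&(P[...,2]<.155)&(h[...,1]<85);print('dish z pct',np.percentile(P[w][:,2],[1,50,99]).round(4))
s=get_state();print(s['contact_force'],s['tcp_pos'],s['gripper_width'],s['joints'].round(1))
E
python3 chk.py s6
```

```text
ball 101 [[ 0.5694 -0.1049  0.14  ]]
rim 322 slopes deg [ 0.09 -0.  ] 0.1411
dish z pct [0.1152 0.1329 0.1529]
[-0.76384231 -0.49939134 -5.08352433] [ 0.57175457 -0.105564    0.27019484] 0.014902645477426183 [  8.8  10.9  -9.3  -0.  -69.8  88.7]
```

View pics/s6.png

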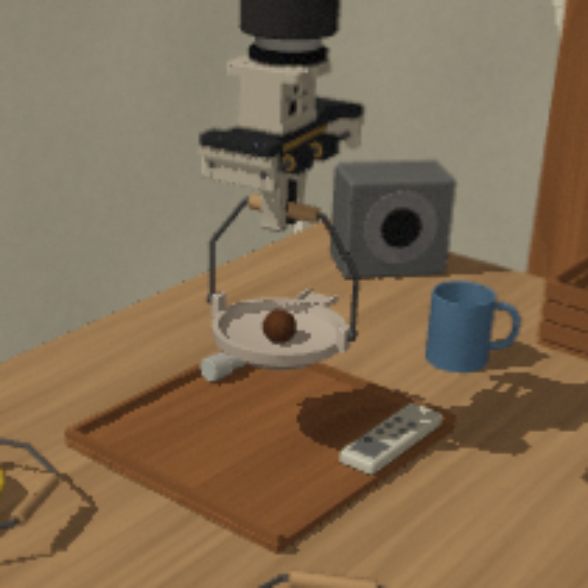

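The lift is clean: the dish hangs level at crop (283,330), about 100 mm above the tray, with the ball in the middle at (279,325). Next is the 99° clockwise turn with gentle ramps.

Emit:
apply_moves([
  [0.05,0,0,0,0,0,0.005],
  [0.05,0,0,0,0,0,0.015],
  [0.05,0,0,0,0,0,0.02],
  [0.05,0,0,0,0,0,0.03],
  [0.05,0,0,0,0,0,0.04],
  [0.05,0,0,0,0,0,0.04],
  [0.05,0,0,0,0,0,0.04],
  [0.05,0,0,0,0,0,0.04],
  [0.05,0,0,0,0,0,0.04],
  [0.05,0,0,0,0,0,0.04],
  [0.05,0,0,0,0,0,0.04],
  [0.05,0,0,0,0,0,0.04],
  [0.05,0,0,0,0,0,0.04],
  [0.05,0,0,0,0,0,0.04],
  [0.05,0,0,0,0,0,0.04],
  [0.05,0,0,0,0,0,0.04],
  [0.05,0,0,0,0,0,0.04],
  [0.05,0,0,0,0,0,0.04],
  [0.05,0,0,0,0,0,0.04],
  [0.05,0,0,0,0,0,0.04],
])

```text
time_s: 13.8
tcp_pos: [0.5719, -0.1056, 0.2705]
eef_rot: [180.0, 0.0, -56.7]
contact_force: [-0.4, 0.4, -4.8]
gripper_width: 0.015
gripper_force: 30.0
```

Emit:
apply_moves([
  [0.05,0,0,0,0,0,0.04],
  [0.05,0,0,0,0,0,0.04],
  [0.05,0,0,0,0,0,0.04],
  [0.05,0,0,0,0,0,0.04],
  [0.05,0,0,0,0,0,0.04],
  [0.05,0,0,0,0,0,0.04],
  [0.05,0,0,0,0,0,0.04],
  [0.05,0,0,0,0,0,0.03],
  [0.05,0,0,0,0,0,0.02],
  [0.05,0,0,0,0,0,0.015],
  [0.05,0,0,0,0,0,0.005],
  [0.05,0,0,0,0,0,0],
  [0.05,0,0,0,0,0,0],
  [0.05,0,0,0,0,0,0],
  [0.05,0,0,0,0,0,0],
])

```text
time_s: 15.05
tcp_pos: [0.572, -0.1056, 0.2707]
eef_rot: [180.0, 0.0, -87.9]
contact_force: [0.1, 0.5, -4.7]
gripper_width: 0.0153
gripper_force: 30.0
```

```bash
cat > lip.py <<'E'
from h import *
t=capture('top');P=cloud(t);h=cv2.cvtColor(t['frame'],cv2.COLOR_RGB2HSV).astype(int)
cv2.imwrite('pics/tl.png',cv2.cvtColor(cv2.resize(t['frame'][120:270,230:390],None,fx=4,fy=4,interpolation=cv2.INTER_CUBIC),cv2.COLOR_RGB2BGR))
w=(abs(P[...,0]-.55)<.14)&(abs(P[...,1]+.1)<.1)&(P[...,2]>.115)&(P[...,2]<.155)&(h[...,1]<90)
v,u=np.nonzero(w);R=onplane(t,np.c_[u,v],.142);print('dish px',len(v),R[:,0].min(),R[:,0].max(),R[:,1].min(),R[:,1].max())
print('lip z',[ (x.round(3),R[k,1].mean().round(4),np.ptp(R[k,1]).round(4),np.median(P[w][k,2]).round(4)) for x in np.arange(.47,.52,.006) if (k:=abs(R[:,0]-x)<.003).sum()>3])
E
python3 lip.py; python3 chk.py s7
```

```text
dish px 915 0.47575815185991577 0.6045973021003702 -0.1888604975887312 -0.022719811533190738
lip z [(np.float64(0.476), np.float64(-0.1083), np.float64(0.0349), np.float64(0.1408)), (np.float64(0.482), np.float64(-0.1063), np.float64(0.035), np.float64(0.1415)), (np.float64(0.488), np.float64(-0.1094), np.float64(0.035), np.float64(0.1411)), (np.float64(0.494), np.float64(-0.0992), np.float64(0.0199), np.float64(0.1417)), (np.float64(0.506), np.float64(-0.0845), np.float64(0.0075), np.float64(0.1412)), (np.float64(0.512), np.float64(-0.0791), np.float64(0.0248), np.float64(0.1407)), (np.float64(0.518), np.float64(-0.0742), np.float64(0.0299), np.float64(0.1344))]
ball 104 [[ 0.5726 -0.1044  0.14  ]]
rim 352 slopes deg [-0.39 -0.42] 0.1414
dish z pct [0.1149 0.134  0.1526]
[-0.07236281  0.92626793 -4.93897947] [ 0.57195189 -0.10562291  0.27066633] 0.0148394622699872 [  8.8  10.9  -9.3  -0.  -69.8  -6.7]
```

View pics/tl.png

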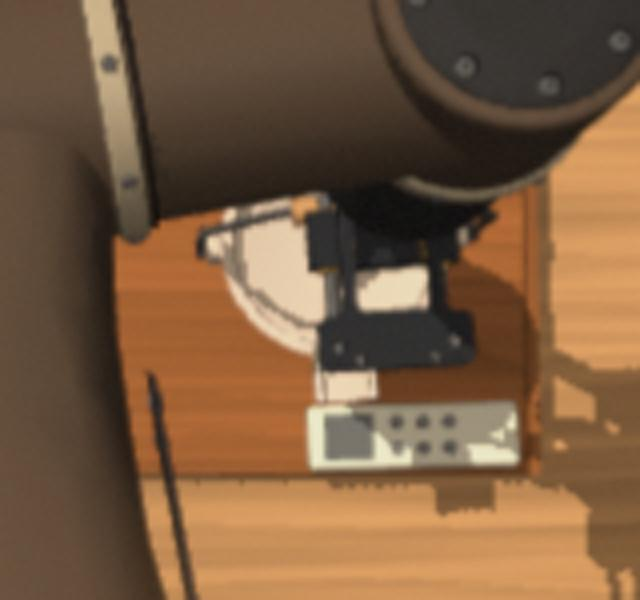

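The lip (crop 345,385) now points to the front at heading 182°. It still needs 3.7° to be square with the tray's 178.5°. I'll finish the turn, then ease about 10 mm to the tray middle.

Emit:
apply_moves([
  [0.05,0,0,0,0,0,0.005],
  [0.05,0,0,0,0,0,0.01],
  [0.05,0,0,0,0,0,0.011],
  [0.05,0,0,0,0,0,0.01],
  [0.05,0,0,0,0,0,0.005],
  [0.05,-0.0002,-0.0004,0,0,0,0],
  [0.05,-0.0005,-0.0008,0,0,0,0],
  [0.05,-0.0007,-0.0012,0,0,0,0],
  [0.05,-0.0009,-0.0014,0,0,0,0],
  [0.05,-0.0009,-0.0014,0,0,0,0],
  [0.05,-0.0009,-0.0014,0,0,0,0],
  [0.05,-0.0007,-0.0012,0,0,0,0],
  [0.05,-0.0005,-0.0008,0,0,0,0],
  [0.05,-0.0002,-0.0004,0,0,0,0],
  [0.05,0,0,0,0,0,0],
  [0.05,0,0,0,0,0,0],
  [0.05,0,0,0,0,0,0],
  [0.05,0,0,0,0,0,0],
  [0.05,0,0,0,0,0,0],
  [0.05,0,0,0,0,0,0],
])

```text
time_s: 16.82
tcp_pos: [0.5811, -0.1004, 0.2707]
eef_rot: [-180.0, 0.0, -91.6]
contact_force: [1.0, -0.6, -5.1]
gripper_width: 0.015
gripper_force: 30.0
```

```bash
python3 lip.py; python3 chk.py s8
```

```text
dish px 917 0.48593907648551865 0.6200481396877752 -0.18380894609098086 -0.01563694929337132
lip z [(np.float64(0.488), np.float64(-0.0979), np.float64(0.0375), np.float64(0.142)), (np.float64(0.494), np.float64(-0.0961), np.float64(0.0374), np.float64(0.1417)), (np.float64(0.5), np.float64(-0.0979), np.float64(0.0349), np.float64(0.1405)), (np.float64(0.506), np.float64(-0.097), np.float64(0.0349), np.float64(0.141)), (np.float64(0.518), np.float64(-0.0706), np.float64(0.0075), np.float64(0.1414))]
ball 103 [[ 0.5819 -0.0996  0.14  ]]
rim 348 slopes deg [-0.3  -0.16] 0.1415
dish z pct [0.1194 0.1337 0.1527]
[-1.22025106 -0.09471443 -4.38109539] [ 0.58110671 -0.10038272  0.27066412] 0.015148578170888318 [  9.2  11.7  -8.3  -0.  -70.  -10.8]
```

View pics/s8.png

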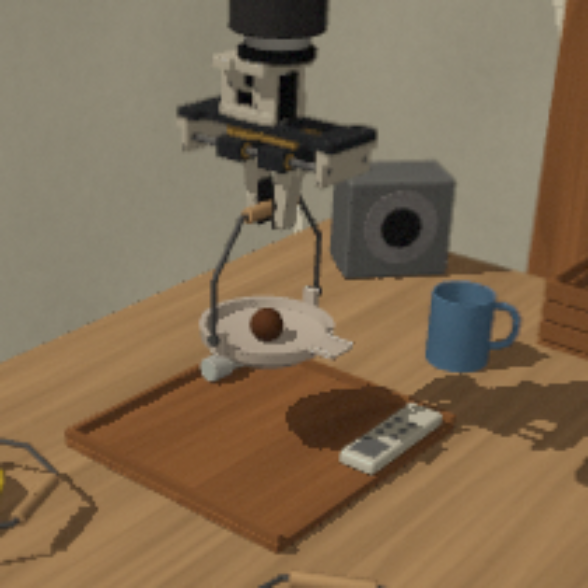

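The dish hangs level and still over the tray centre. The ball is in the middle at crop (266,323), the lip at (335,346) points squarely to the front, and the bystanders haven't been touched. I'll hand it in.

```bash
python3 -c "from plant import close_job; print(close_job())"
```

```text
the job is handed in; nothing more can be done
None
```

I handed the job in with the white dish still held by its upright handle, level and still about 100 mm above the tray middle, lip pointing out over the open front edge, ball in the middle; it slid about 7 mm on the tray during the handle swing.

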